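# Scrap the worn noodle-cutter comb and show the good one to the inspection camera

## Task

The narrow cutter comb in the drying block is worn out: first drop it into the open crate, leaving the wide comb in the block until that is done. Then take the wide comb out and hold it up in the air for the inspection camera, teeth down and flat face square to the lens, with the middle of its steel blade at lens height, straight in front of the lens and about 13 cm from it. Finish while still holding it there, motionless; do not bump the camera or disturb the marker, the dough scraper or the spice jar.

Things in the scene. Friction and masses are not known exactly. Their poses are not given: they have to be found in the camera images.
- wide_comb: the good comb: flat steel blade 96 wide (y) x 8 thick (x) x 60 high (z), ten teeth at the bottom; on top a black grip lug 34 wide x 14 thick (x), from 55 to 95 mm above the teeth tips. About 0.16 kg. Origin: centre of the teeth tips; z points up from teeth to lug; both faces (+x, -x) alike. Stands teeth down in one slot of the drying block; grip the lug across its 14 mm from above
- narrow_comb: the worn comb: same make and axes as the wide comb, same heights, lug and thicknesses, but the blade is only 56 wide (y), with six teeth; about 0.11 kg. Origin at the centre of the teeth tips. It stands in the other slot
- wide_comb_mid (a point): middle of the wide comb's steel blade, 30 mm above the teeth tips (above the origin of the comb), 45 mm below the middle of the lug
- narrow_comb_mid (a point): middle of the narrow comb's steel blade, 30 mm above its teeth tips
- drying_block: fixed light wooden bar, 64 (x) x 250 (y) x 40 mm high, origin at the centre of its underside. In its top two slots, each 101 long (y) x 12 wide (x) x 30 deep, at y = +60 and -60 mm; the combs stand on the slot floors, 10 mm above the table, faces along the bar, and lift straight up. Which comb is in which slot varies
- crate: fixed open grey plastic crate for scrap, 150 (x) x 170 (y) x 70 mm high outside, walls and floor 5 mm, with a rim lip that widens it by 5 mm all round; origin at the centre of its underside
- inspection_camera: fixed small inspection camera on a post with a round foot of 90 mm; body 60 x 50 x 50 mm, centred 200 mm above the table, its top at 225 mm. Origin at the centre of the foot's underside; it looks along its own -x (level), towards the robot, turned a little to one side
- lens (a point): centre of the camera's front lens, 65 mm ahead (-x) of the post and 200 mm above the table; axes as the camera's, so the line of sight runs along -x
- marker_black: loose felt marker with a black cap, 128 mm long (its y), 17 mm thick, lying on the table; bystander; origin at the centre of its underside
- dough_scraper: loose dough scraper, 99 x 126 x 20 mm, steel blade with a wooden handle, lying flat; bystander; origin at the centre of its underside
- spice_jar: loose spice jar, 45 mm diameter, 108 high, standing; bystander; origin at the centre of its underside

How it is judged:
By the outcome, as a careful person would: the job done as asked, in the order asked, and still so for the second after the job is handed in, while the arm keeps its last pose, push and grip.
It also fails if it takes over 64 s, if anything falls off the work surface, if the arm or the gripper's body presses on something with over 40 N, if the wrist force passes 120 N, or if a joint passes its speed limit or range.

## Robot

A 6-joint arm with a two-finger parallel gripper is mounted at the origin on a cart in front of the work surface, level with it; the furniture and walls round the work are solid. World frame = base frame: x ahead of the robot, y to its left, z up, the work surface at z = 0. Lengths are in m, angles in rad, forces in N, time in s.
With the tool pointing down it reaches from about 0.25 to 0.725 m from the base axis. Payload 4 kg.
Tool frame: the origin (TCP) lies midway between the tips of the shut fingers; the grasp point (between the pads) lies 19 mm behind it; z points along the fingers, y is the line along which they close (so a half turn about z gives the same grasp; the last joint's range is limited). The gripper opens to 85 mm and grips with 20 to 120 N. Pads are 22 mm wide; open, the fingers measure 114 mm over their backs; the gripper's body (76 mm by 85 mm) begins 54 mm behind the grasp point. The pads swing forward as they close: fully open they stand 13 mm farther back than shut.
Start: joints at [1.147, 0.241, 0.005, 1.335, 0, 1.571], TCP at [0.206, 0.456, 0.231] pointing down, gripper open.
Joint ranges: [-2.72, 2.72], [-1.05, 1.87], [-1.09, 1.28], [-1.99, 2.15], [-1.42, 1.44], [-3.14, 3.14]. Speed limits (rad/s): [2.79, 2.79, 3.14, 3.14, 3.14, 3.14].

## Interface

Orientations are given as a unit quaternion [x, y, z, w].
In Python, from workcell import monitor, vision, job gives the robot as it stands.
- The arm moves only by the tool move_arm, never from a script. Its argument "moves" is a list that holds one entry, the list of rows, each a list of 5 numbers: the shift along the world's x, y, z in m, then the turn about the world's z in degrees, then the opening in per cent of the stroke, from 0 (shut) to 100 (fully open). In form: [[[x, y, z, turn, gripper], ...]]. A call has 1 to 5 rows; each row is the pose to reach, as a shift and turn from the pose commanded when the call began; what a row does not reach only later rows make up. A row lasts 1/8 s, in which the tool goes at most 62.5 mm and 10.7 degrees, less where a joint would pass 70% of its speed; a pose out of reach is approached as far as the arm can. A call with a gripper value outside its range is refused whole. The fingers move at their own pace and stop on an object; the grip force is fixed at half the most. Time passes only in rows, so rows that repeat a pose let the fingers close. It gives the time, the measured TCP pose, the force, the opening and the grip force at its end, in the units of the state.
- monitor.get_obs(): the state, without advancing time (a new reading comes with each control period).
- vision.camera(name): name is "side" or "top" or "wrist"; returns a dict with "color" (480x640x3 uint8, red, green, blue), "camera_matrix" (3x3 intrinsics, pixels), "eye" and "attitude" of the camera in the world; the wrist camera has in their place "hand_eye" (4x4, takes a point from camera to tool coordinates, whose origin is the TCP and whose axes are the flange's). Camera axes: x right, y up, looking along -z (the intrinsics and any distortion apply to the point x, -y, -z); pixel columns grow to the right and rows downward; lengths in m; the calibration is good to about 2 mm. The wrist camera is an equidistant fisheye: a pixel r from the principal point sees the ray r / f radians off the axis. A picture is of the moment at which its call begins: read the wrist's pose just before it. There is no depth.
- job.job_done(): hands the job in; it is judged then, once.
The state is a dict: "clock": time; "joint_pos": joint angles; "joint_vel": joint speeds; "tau": joint torques, N m; "eef_pos": TCP position; "tool_rot": TCP orientation; "ft_force": force on the tool from outside, world axes, zero at the start; "ft_torque": the same for the moment, N m; "grip_width": finger opening in m; "grasp_force": force on a finger pad.
Only numpy, scipy, OpenCV 4.12 (cv2) and the standard library are available. Lean on these libraries where they do the work, as an engineer would, in place of code of your own. Each camera call takes 0.05 s, during which the arm holds its last target. There are 200 camera calls.

## Working session

There is one attempt and no reset: what is moved stays moved. The work goes in short steps, Python scripts to look and compute and a tool call to move; the robot and the scene stay as the last step left them, time stands still between calls to the robot, and variables do not carry over. Pictures are saved under pics/ and viewed, at most 10 in all, crops included, and the job is handed in when it is done.

Besides the shell and the picture viewer there is one more tool, called after "Request:" as name(argument=value, ...) on one line, values as JSON. move_arm: Moves the arm, as the interface text tells. Its arguments: {"type":"object","properties":{"moves":{"type":"array","items":{"type":"array","items":{"type":"array","items":{"type":"number"}}}}},"required":["moves"]}

```bash
mkdir -p pics
cat > h.py <<'E'
import numpy as np, cv2
from workcell import monitor, vision, job
from scipy.spatial.transform import Rotation as R
np.set_printoptions(precision=4,suppress=True)
E
python3 - <<'E'
from h import *
import pickle
o=monitor.get_obs(); print(o)
for n in ("top","side"):
    c=vision.camera(n); cv2.imwrite(f"pics/{n}0.png",c["color"][:,:,::-1]); pickle.dump(c,open(n+".pkl","wb"))
    print(n,{k:v for k,v in c.items() if k!="color"})
E
```

```text
{'clock': 0.0, 'joint_pos': array([1.147 , 0.2414, 0.0037, 1.3352, 0.    , 1.5708]), 'joint_vel': array([-0.    , -0.0002, -0.0005, -0.0011, -0.0002, -0.0015]), 'tau': array([  0.0014, -37.2314,  25.2409,   0.0168,   0.0003,  -0.    ]), 'eef_pos': array([0.2054, 0.4552, 0.2304]), 'tool_rot': array([ 0.2103,  0.9776, -0.001 , -0.0002]), 'ft_force': array([-0.2563,  0.2862, -0.1546]), 'ft_torque': array([-0.0182, -0.0226,  0.0178]), 'grasp_force': 0.0, 'grip_width': 0.08519181969444005}
top {'camera_matrix': array([[476.6362,   0.    , 311.0765],
       [  0.    , 476.6362, 238.9868],
       [  0.    ,   0.    ,   1.    ]]), 'eye': array([0.4657, 0.0828, 1.0593]), 'attitude': array([-0.0589,  0.038 ,  0.7099, -0.7008])}
side {'camera_matrix': array([[498.2679,   0.    , 323.9088],
       [  0.    , 498.2679, 241.5244],
       [  0.    ,   0.    ,   1.    ]]), 'eye': array([0.477 , 0.8754, 0.6005]), 'attitude': array([-0.0495,  0.5032,  0.8593, -0.0774])}
```

View pics/top0.png

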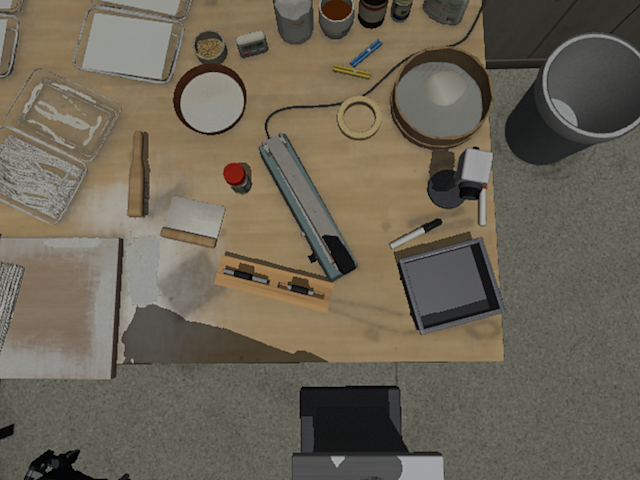

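View pics/side0.png

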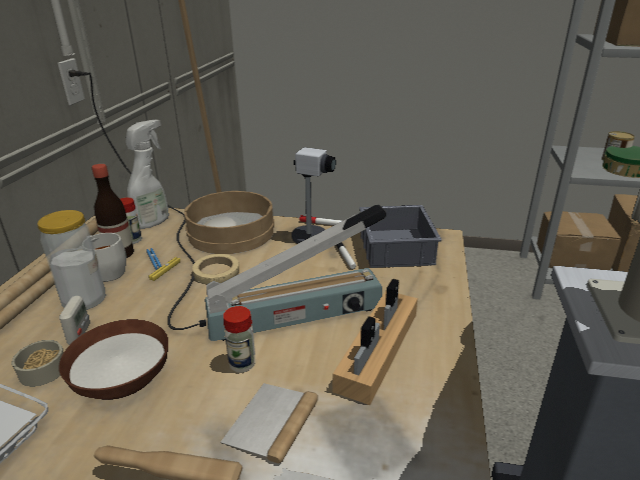

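Top: block at (275,282), with lugs at about (246,276) and (297,288), crate at (450,285), camera at (470,175), and a sealer with a raised lever ending near (340,255). Side: lugs at (368,330) and (391,292), lens at (330,163). I'll zoom in.

Run:
```python
import cv2,numpy as np
a=cv2.imread("pics/top0.png");b=cv2.imread("pics/side0.png")
cr=lambda im,u,v,w,h,s:cv2.resize(im[v:v+h,u:u+w],None,fx=s,fy=s,interpolation=cv2.INTER_CUBIC)
A=cr(a,205,235,160,90,5)
B=cr(b,290,190,160,120*1,5)[:600]
C=np.hstack([cr(b,325,195,100,150,4), cr(a,420,140,100,150,4)])
cv2.imwrite("pics/cA.png",A);cv2.imwrite("pics/cC.png",cr(b,285,140,100,60,4))
B=cr(b,320,250,100,150,4)
D=np.vstack([cr(b,285,140,100,70,4),cr(a,420,140,100,80,4)])
cv2.imwrite("pics/cB.png",np.hstack([B,D]))
```

```text
(no output)
```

View pics/cA.png

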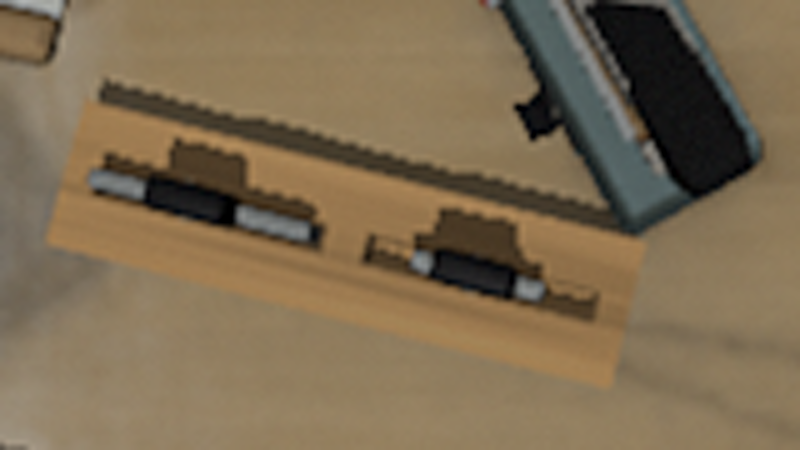

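View pics/cB.png

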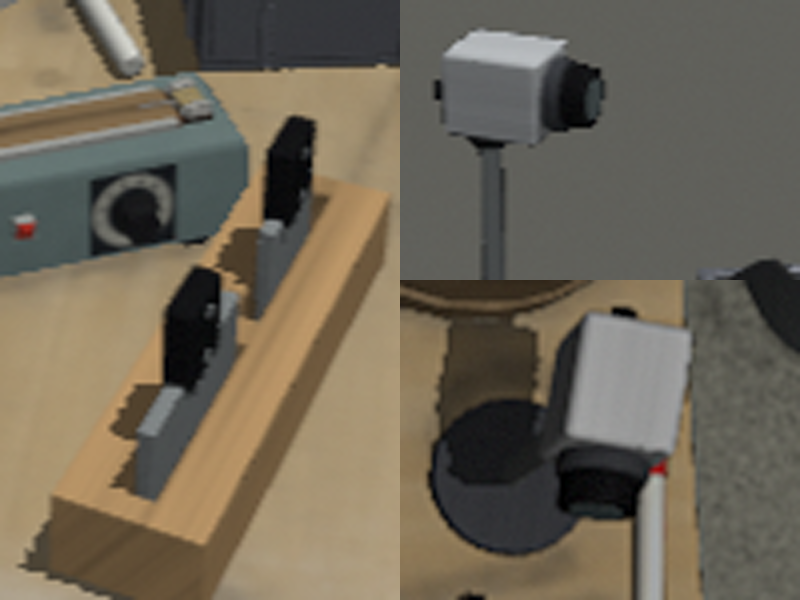

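```bash
cat >> h.py <<'E'
import pickle
def ray(n,u,v):
    c=pickle.load(open(n+".pkl","rb"));K=c["camera_matrix"]
    d=R.from_quat(c["attitude"]).apply([(u-K[0,2])/K[0,0],-(v-K[1,2])/K[1,1],-1]);return c["eye"],d
def atz(n,u,v,z):
    e,d=ray(n,u,v);return e+d*(z-e[2])/d[2]
def proj(n,p):
    c=pickle.load(open(n+".pkl","rb"));K=c["camera_matrix"]
    q=R.from_quat(c["attitude"]).inv().apply(np.array(p)-c["eye"]);return np.array([K[0,2]-K[0,0]*q[0]/q[2],K[1,2]+K[1,1]*q[1]/q[2]])
def tri(a,b):
    (e,d),(f,g)=ray("top",*a),ray("side",*b)
    s=np.linalg.lstsq(np.c_[d,-g],f-e,rcond=None)[0];p,q=e+s[0]*d,f+s[1]*g
    return (p+q)/2,np.linalg.norm(p-q)
E
python3 - <<'E'
from h import *
A=lambda x,y:(205+x/5,235+y/5); D=lambda x,y:(420+(x-400)/4,140+(y-280)/4)
S=lambda x,y:(320+x/4,250+y/4); L=lambda x,y:(285+(x-400)/4,140+y/4)
c=np.array([atz("top",*A(*p),.04) for p in [(90,100),(645,235),(610,385),(47,243)]])
print("bar",c.mean(0),c)
sc=np.array([atz("side",*S(*p),.04) for p in [(52,497),(205,545),(388,197),(325,178)]]);print("bar side",sc)
d=(c[0]+c[3]-c[1]-c[2]);d/=np.linalg.norm(d);print("y dir",d,np.degrees(np.arctan2(-d[0],d[1])))
m=c.mean(0)
for s in (1,-1): print("slot",m+s*.06*d)
for p in [(190,198),(473,272)]: print("lug",atz("top",*A(*p),.105))
# blade tops z=.07
for p in [(90,180),(312,230),(420,262),(538,288)]: print("blade",atz("top",*A(*p),.07))
c=np.array([atz("top",*D(*p),.225) for p in [(587,314),(690,332),(661,462),(557,450)]]);print("cam top",c.mean(0),c)
print("foot",atz("top",*D(507,477),.0), atz("side",307,235,0))
print("lens",atz("top",*D(603,505),.2),tri(D(603,505),L(596,102)))
for p in [(398,262),(483,238),(503,307),(418,334)]: print("crate",atz("top",*p,.07))
for p in [(366,206),(383,218)]: print("lever", [tri(A(*q),p) for q in [(690,195),(762,155)]])
print("marker",atz("top",391,247,.01),atz("top",440,221,.01))
print(proj("top",[.2054,.4552,.2304]),proj("top",[0,0,0]))
E
```

```text
bar [0.5129 0.1922 0.04  ] [[0.5745 0.3031 0.04  ]
 [0.5134 0.0644 0.04  ]
 [0.4504 0.0803 0.04  ]
 [0.5131 0.3208 0.04  ]]
bar side [[0.5725 0.3064 0.04  ]
 [0.5113 0.3211 0.04  ]
 [0.4482 0.0832 0.04  ]
 [0.4785 0.0727 0.04  ]]
y dir [0.2502 0.9682 0.    ] -14.491720641385093
slot [0.5279 0.2503 0.04  ]
slot [0.4978 0.1341 0.04  ]
lug [0.5274 0.2481 0.105 ]
lug [0.4965 0.1344 0.105 ]
blade [0.5377 0.2962 0.07  ]
blade [0.5158 0.2031 0.07  ]
blade [0.502  0.1582 0.07  ]
blade [0.4907 0.1095 0.07  ]
cam top [ 0.7058 -0.189   0.225 ] [[ 0.7409 -0.1747  0.225 ]
 [ 0.7316 -0.2199  0.225 ]
 [ 0.6722 -0.2034  0.225 ]
 [ 0.6786 -0.158   0.225 ]]
foot [ 0.7209 -0.1941  0.    ] [ 0.7256 -0.2037  0.    ]
lens [ 0.6588 -0.1846  0.2   ] (array([ 0.6567, -0.1857,  0.197 ]), np.float64(0.005548367420842088))
crate [ 0.5517 -0.0681  0.07  ]
crate [ 0.5992 -0.2453  0.07  ]
crate [ 0.4572 -0.277   0.07  ]
crate [ 0.4049 -0.1033  0.07  ]
lever [(array([0.5371, 0.0525, 0.2124]), np.float64(0.03562617754084143)), (array([0.5458, 0.0253, 0.1996]), np.float64(0.02332105077911182))]
lever [(array([0.5219, 0.0505, 0.1902]), np.float64(0.0023786968983149632)), (array([0.5303, 0.0231, 0.177 ]), np.float64(0.011362922259062287))]
marker [ 0.5903 -0.0631  0.01  ] [ 0.6467 -0.1731  0.01  ]
[104.9142 464.5045] [369.273 532.251]
```

Request:
move_arm(moves=[[[0.03,-0.035,0.02,-10,100],[0.065,-0.07,0.03,-20,100],[0.1,-0.11,0.03,-30,100],[0.135,-0.15,0.03,-40,100],[0.17,-0.19,0.03,-50,100]]])

```text
clock: 0.72
eef_pos: [0.3763, 0.2643, 0.261]
tool_rot: [0.606, 0.795, -0.0, -0.0]
ft_force: [0.5, 0.3, -1.2]
grip_width: 0.0854
grasp_force: 0.0
```

Request:
move_arm(moves=[[[0.03,-0.035,0,-10,60],[0.065,-0.07,0,-20,60],[0.1,-0.11,-0.01,-30,60],[0.122,-0.131,-0.02,-30,60],[0.122,-0.131,-0.03,-30,60]]])

```text
clock: 1.35
eef_pos: [0.4985, 0.1331, 0.2301]
tool_rot: [0.791, 0.612, -0.001, -0.0]
ft_force: [-0.6, -0.2, 0.0]
grip_width: 0.0515
grasp_force: 0.0
```

```bash
cat >> h.py <<'E'
def snap(fn,save=True):
    o=monitor.get_obs();c=vision.camera("wrist");c["p"]=o["eef_pos"];c["q"]=o["tool_rot"]
    pickle.dump(c,open(fn+".pkl","wb"));cv2.imwrite(f"pics/{fn}.png",c["color"][:,:,::-1]);return c
def wray(c,u,v):
    K=c["camera_matrix"];x,y=(u-K[0,2]),(v-K[1,2]);r=np.hypot(x,y);t=r/K[0,0]
    d=np.array([np.sin(t)*x/r,-np.sin(t)*y/r,-np.cos(t)]);H=c["hand_eye"];Q=R.from_quat(c["q"])
    return c["p"]+Q.apply(H[:3,3]),Q.apply(H[:3,:3]@d)
def watz(c,u,v,z):
    e,d=wray(c,u,v);return e+d*(z-e[2])/d[2]
def wproj(c,p):
    K=c["camera_matrix"];H=c["hand_eye"]
    x=H[:3,:3].T@(R.from_quat(c["q"]).inv().apply(np.array(p)-c["p"])-H[:3,3])
    n=np.hypot(x[0],x[1]);t=np.arctan2(n,-x[2]);return np.array([K[0,2]+K[0,0]*t*x[0]/n,K[1,2]-K[0,0]*t*x[1]/n])
def tdeg(q):
    y=R.from_quat(q).apply([0,1,0]);return np.degrees(np.arctan2(y[1],y[0]))
E
python3 - <<'E'
from h import *
o=monitor.get_obs();print(o["clock"],o["eef_pos"],tdeg(o["tool_rot"]),o["joint_pos"],o["grip_width"])
c=snap("w1");print(c["hand_eye"],c["camera_matrix"])
for p in [(.4965,.1344,.105),(.5274,.248,.105)]:print(wproj(c,p))
E
```

```text
1.35 [0.4985 0.1331 0.2301] -14.493165760138716 [ 0.2609  0.2737  0.0458  1.3441 -0.0001  2.0846] 0.051498875714338074
[[ 0.0011  0.9618  0.2739  0.0694]
 [ 1.     -0.0007 -0.0014 -0.001 ]
 [-0.0012  0.2739 -0.9618 -0.1411]
 [ 0.      0.      0.      1.    ]] [[371.6483   0.     318.3535]
 [  0.     371.6483 236.0947]
 [  0.       0.       1.    ]]
[316.263 226.578]
[318.4471  65.0264]
```

View pics/w1.png

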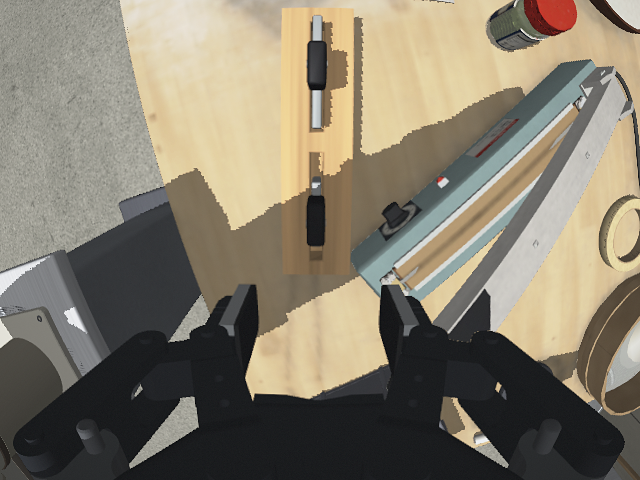

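Wrist: narrow lug centred at (316,220), predicted (316,227), so within 2–3 mm. The bar is aligned. The lever handle, from about (440,328) to (487,290), is close to the right finger, so I'm checking that clearance.

Run:
```python
from h import *
c=pickle.load(open("w1.pkl","rb"))
A=lambda x,y:(205+x/5,235+y/5)
def tr(a,b):
    (e,d),(f,g)=a,b
    s=np.linalg.lstsq(np.c_[d,-g],f-e,rcond=None)[0];p,q=e+s[0]*d,f+s[1]*g;return (p+q)/2,np.linalg.norm(p-q)
g=np.array([.4965,.134]);n=np.array([.968,-.25]);b=np.array([.25,.968])
f=lambda p:(p,"close",(p[:2]-g)@n,"bar",(p[:2]-g)@b)
for w,t in [((440,328),A(590,5)),((489,290),A(665,5)),((552,135),A(525,-180))]:
    p,e=tr(wray(c,*w),ray("top",*t));print(f(p),e)
for t in [(590,5),(665,5),(755,150),(690,195)]:
    for z in (.16,.2): print(t,f(atz("top",*A(*t),z)))
print("lug",watz(c,316,220,.105),watz(c,317,64,.105))
# control body outline vs sealer base corner
```

```text
(array([0.5729, 0.0837, 0.1962]), 'close', np.float64(0.0865333201368961), 'bar', np.float64(-0.029590505359746277)) 0.034530191497073794
(array([0.6052, 0.0598, 0.1349]), 'close', np.float64(0.12375212975970099), 'bar', np.float64(-0.04463745325388601)) 0.014405386863210311
(array([0.6902, 0.1373, 0.1049]), 'close', np.float64(0.18669906509230672), 'bar', np.float64(0.05159581737238254)) 0.054561209504576234
(590, 5) (array([0.5954, 0.086 , 0.16  ]), 'close', np.float64(0.10776270944354405), 'bar', np.float64(-0.021726660153911337))
(590, 5) (array([0.5897, 0.0859, 0.2   ]), 'close', np.float64(0.10221227609030221), 'bar', np.float64(-0.023309614633543002))
(665, 5) (array([0.595 , 0.0575, 0.16  ]), 'close', np.float64(0.11447876577687491), 'bar', np.float64(-0.049467251084359634))
(665, 5) (array([0.5892, 0.0586, 0.2   ]), 'close', np.float64(0.10862960538555187), 'bar', np.float64(-0.049816317080634116))
(755, 150) (array([0.5392, 0.0246, 0.16  ]), 'close', np.float64(0.06872177224800108), 'bar', np.float64(-0.09522981456453496))
(755, 150) (array([0.536 , 0.0272, 0.2   ]), 'close', np.float64(0.0649078614838356), 'bar', np.float64(-0.09354338318482841))
(690, 195) (array([0.5226, 0.0494, 0.16  ]), 'close', np.float64(0.04640513360617198), 'bar', np.float64(-0.07537172646537207))
(690, 195) (array([0.5201, 0.0509, 0.2   ]), 'close', np.float64(0.04358385646961879), 'bar', np.float64(-0.07456857353739292))
lug [0.4976 0.1393 0.105 ] [0.5266 0.249  0.105 ]
```

Request:
move_arm(moves=[[[-0.001,0.006,-0.03,0,60],[-0.001,0.006,-0.07,0,60],[-0.001,0.006,-0.11,0,60],[-0.001,0.006,-0.145,0,60],[-0.001,0.006,-0.162,0,60]]])

```text
clock: 2.02
eef_pos: [0.4939, 0.1416, 0.0672]
tool_rot: [0.789, 0.615, -0.002, -0.001]
ft_force: [-0.9, 0.2, -0.1]
grip_width: 0.0511
grasp_force: 0.0
```

Request:
move_arm(moves=[[[0,0,0,0,0],[0,0,0,0,0],[0,0,0,0,0],[0,0,0,0,0],[0,0,0,0,0]]])

```text
clock: 2.65
eef_pos: [0.4973, 0.1412, 0.0704]
tool_rot: [0.789, 0.614, 0.001, 0.0]
ft_force: [-0.2, 1.5, 4.8]
grip_width: 0.0132
grasp_force: 59.7
```

Request:
move_arm(moves=[[[0,0,0.03,0,0],[0,0,0.07,0,0],[0,0,0.12,0,0],[0,0,0.17,0,0],[-0.01,0,0.22,0,0]]])

```text
clock: 3.28
eef_pos: [0.4866, 0.1404, 0.2905]
tool_rot: [0.79, 0.613, -0.0, 0.0]
ft_force: [0.5, 0.3, -1.5]
grip_width: 0.0133
grasp_force: 59.8
```

Request:
move_arm(moves=[[[-0.03,-0.05,0.01,0,0],[-0.04,-0.11,0.01,0,0],[-0.04,-0.17,0,0,0],[-0.02,-0.23,0,0,0],[-0.005,-0.28,-0.02,0,0]]])

```text
clock: 3.9
eef_pos: [0.4826, -0.142, 0.2705]
tool_rot: [0.79, 0.613, 0.001, 0.002]
ft_force: [0.6, 0.7, -1.2]
grip_width: 0.0136
grasp_force: 59.9
```

Request:
move_arm(moves=[[[0.015,-0.034,-0.03,0,0],[0.015,-0.034,-0.08,0,0],[0.015,-0.034,-0.13,0,0],[0.015,-0.034,-0.17,0,0],[0.015,-0.034,-0.17,0,0]]])

```text
clock: 4.53
eef_pos: [0.4931, -0.1723, 0.0958]
tool_rot: [0.79, 0.614, -0.003, -0.004]
ft_force: [-0.2, 0.4, -0.8]
grip_width: 0.0132
grasp_force: 59.8
```

Run:
```python
from h import *
o=monitor.get_obs();print(o["clock"],o["eef_pos"],tdeg(o["tool_rot"]),o["joint_pos"],o["grip_width"])
c=snap("w2")
```

```text
4.525 [ 0.4931 -0.1723  0.0958] -14.303605815634986 [-0.336   0.3896 -0.1562  1.0341 -0.0003  1.4844] 0.013231867400105601
```

View pics/w2.png

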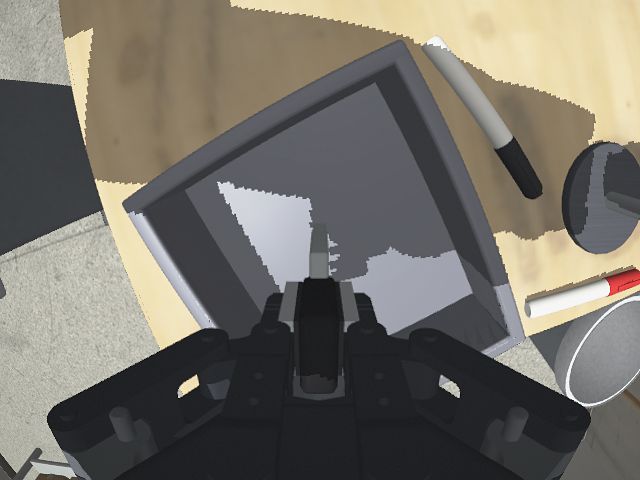

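The comb, blade at (319,250), is held inside the crate walls. I'll lower it a little and release.

Request:
move_arm(moves=[[[0,0,-0.015,0,0],[0,0,-0.015,0,50],[0,0,-0.015,0,50],[0,0,-0.015,0,50],[0,0,-0.015,0,50]]])

```text
clock: 5.2
eef_pos: [0.4969, -0.1734, 0.0848]
tool_rot: [0.79, 0.614, 0.0, 0.0]
ft_force: [-0.7, 0.1, -0.6]
grip_width: 0.0426
grasp_force: 0.0
```

Request:
move_arm(moves=[[[0,0,0.04,0,50],[0,0,0.09,0,50],[0,0,0.13,0,50],[-0.01,0,0.16,0,50],[-0.02,0,0.18,0,50]]])

```text
clock: 5.82
eef_pos: [0.4769, -0.1734, 0.2664]
tool_rot: [0.789, 0.614, 0.001, 0.001]
ft_force: [0.4, -0.3, -1.3]
grip_width: 0.0426
grasp_force: 0.0
```

Run:
```python
from h import *
o=monitor.get_obs();print(o["clock"],o["eef_pos"],tdeg(o["tool_rot"]),o["grip_width"])
c=snap("w3")
```

```text
5.825 [ 0.4769 -0.1734  0.2664] -14.276072630301325 0.042630608586097955
```

View pics/w3.png

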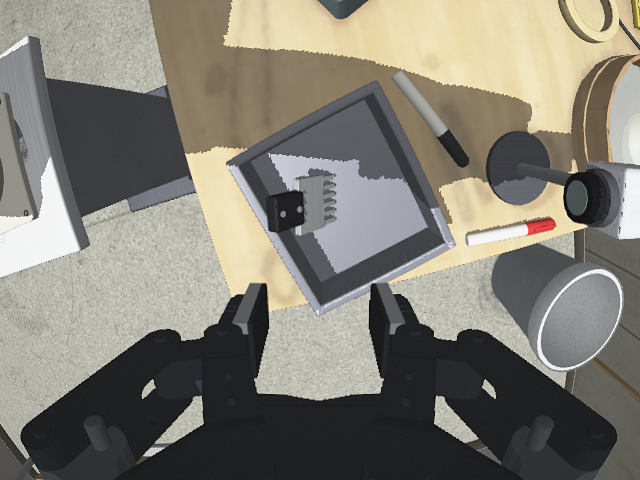

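The narrow comb lies in the crate at (310,205). The camera foot is at (518,167) and the lens front at (577,198). I'll measure both from here.

Run:
```python
from h import *
c=pickle.load(open("w3.pkl","rb"))
f=watz(c,518,167,.003);l=watz(c,577,198,.2)
print("foot",f,"lens",l)
d=f[:2]-l[:2];print(np.linalg.norm(d),np.degrees(np.arctan2(d[1],d[0])))
D=lambda x,y:(420+(x-400)/4,140+(y-280)/4)
(e,g),(e2,g2)=wray(c,577,198),ray("side",334,165.5)
s=np.linalg.lstsq(np.c_[g,-g2],e2-e,rcond=None)[0];print("tri side",e+s[0]*g,e2+s[1]*g2)
for foot in ([.7225,-.197],[.725,-.2]):
  for a in (-12,-15):
    n=np.array([np.cos(np.radians(a)),np.sin(np.radians(a))]);L=np.r_[np.array(foot)-.065*n,.2]
    print(foot,a,L,"wrist",wproj(c,L),"top",proj("top",L),"side",proj("side",L),"footw",wproj(c,foot+[.003]),proj("top",foot+[0.003]))
```

```text
foot [ 0.7199 -0.1934  0.003 ] lens [ 0.6556 -0.1806  0.2   ]
0.06558104137150547 -11.300082848598013
tri side [ 0.6552 -0.1804  0.2005] [ 0.653  -0.18    0.1987]
[0.7225, -0.197] -12 [ 0.6589 -0.1835  0.2   ] wrist [580.6727 201.1528] top [470.1088 196.2096] side [331.6783 164.2582] footw [520.1111 169.5071] [448.3249 188.2016]
[0.7225, -0.197] -15 [ 0.6597 -0.1802  0.2   ] wrist [581.2363 196.2731] top [468.2547 195.8154] side [331.0859 164.7465] footw [520.1111 169.5071] [448.3249 188.2016]
[0.725, -0.2] -12 [ 0.6614 -0.1865  0.2   ] wrist [583.448  204.5934] top [471.69  194.841] side [330.8205 163.7359] footw [522.0898 171.5344] [449.6117 187.0942]
[0.725, -0.2] -15 [ 0.6622 -0.1832  0.2   ] wrist [584.0313 199.7533] top [469.8361 194.4472] side [330.2276 164.2216] footw [522.0898 171.5344] [449.6117 187.0942]
```

Request:
move_arm(moves=[[[-0.02,0.05,0.02,0,60],[-0.03,0.11,0.02,0,60],[-0.03,0.17,0.02,0,60],[-0.03,0.23,0.02,0,60],[-0.02,0.29,0.01,0,60]]])

```text
clock: 6.5
eef_pos: [0.4567, 0.1187, 0.2749]
tool_rot: [0.79, 0.614, 0.001, 0.001]
ft_force: [1.0, -0.3, 0.7]
grip_width: 0.0513
grasp_force: 0.0
```

Request:
move_arm(moves=[[[0.02,0.05,-0.01,0,60],[0.045,0.1,-0.03,0,60],[0.07,0.132,-0.06,0,60],[0.07,0.132,-0.08,0,60],[0.07,0.132,-0.08,0,60]]])

```text
clock: 7.12
eef_pos: [0.5251, 0.2486, 0.1913]
tool_rot: [0.789, 0.614, -0.003, -0.001]
ft_force: [0.5, -0.0, -0.5]
grip_width: 0.0516
grasp_force: 0.0
```

Run:
```python
from h import *
o=monitor.get_obs();print(o["clock"],o["eef_pos"],tdeg(o["tool_rot"]),o["grip_width"])
c=snap("w4")
print(wproj(c,[.5266,.2485,.105]))
# black lug blob near prediction
g=cv2.cvtColor(c["color"],cv2.COLOR_RGB2GRAY);u,v=wproj(c,[.5266,.2485,.105]).astype(int)
m=np.zeros_like(g);m[max(0,v-50):v+50,u-40:u+40]=(g<60)[max(0,v-50):v+50,u-40:u+40]
n,l,s,ce=cv2.connectedComponentsWithStats(m);i=1+s[1:,4].argmax();print(s[i],ce[i],watz(c,*ce[i],.105))
```

```text
7.125 [0.5251 0.2486 0.1913] -14.235826098455876 0.051637156510233095
[322.2444 242.1339]
[ 311  201   22   61 1179] [321.7854 231.0772] [0.5281 0.2557 0.105 ]
```

Request:
move_arm(moves=[[[0,0.001,-0.03,0,60],[0,0.001,-0.07,0,60],[0,0.001,-0.11,0,60],[0,0.001,-0.127,0,60],[0,0.001,-0.127,0,60]]])

```text
clock: 7.8
eef_pos: [0.5263, 0.2491, 0.0674]
tool_rot: [0.79, 0.613, -0.0, -0.0]
ft_force: [0.8, 0.4, -0.5]
grip_width: 0.0512
grasp_force: 0.0
```

Request:
move_arm(moves=[[[0,0,0,0,0],[0,0,0,0,0],[0,0,0,0,0],[0,0,0,0,0],[0,0,0,0,0]]])

```text
clock: 8.43
eef_pos: [0.5278, 0.2503, 0.0693]
tool_rot: [0.79, 0.614, 0.002, 0.0]
ft_force: [-0.7, -0.5, 6.0]
grip_width: 0.0134
grasp_force: 59.3
```

Run:
```python
from h import *
o=monitor.get_obs();print(o["clock"],o["eef_pos"],tdeg(o["tool_rot"]),o["grip_width"])
```

```text
8.425 [0.5278 0.2503 0.0693] -14.286398534657463 0.013354064570472508
```

Request:
move_arm(moves=[[[0,0,0.03,0,0],[0,0,0.07,0,0],[0,0,0.12,0,0],[-0.01,0,0.18,0,0],[-0.03,-0.01,0.24,0,0]]])

```text
clock: 9.05
eef_pos: [0.4968, 0.2401, 0.3073]
tool_rot: [0.789, 0.614, -0.0, -0.0]
ft_force: [0.6, 1.0, -1.3]
grip_width: 0.0135
grasp_force: 58.8
```

Request:
move_arm(moves=[[[-0.03,-0.05,0.01,0,0],[-0.06,-0.1,0.01,0,0],[-0.07,-0.155,0.01,0,0],[-0.08,-0.21,0.01,0,0],[-0.07,-0.26,0.01,0,0]]])

```text
clock: 9.68
eef_pos: [0.4257, -0.0214, 0.3165]
tool_rot: [0.789, 0.614, 0.0, 0.0]
ft_force: [2.1, 1.2, -0.3]
grip_width: 0.0132
grasp_force: 59.1
```

Request:
move_arm(moves=[[[0.02,-0.045,0,0,0],[0.05,-0.09,-0.01,1,0],[0.08,-0.125,-0.03,2,0],[0.1,-0.134,-0.06,2,0],[0.1,-0.134,-0.09,2,0]]])

```text
clock: 10.3
eef_pos: [0.5281, -0.1552, 0.2242]
tool_rot: [0.779, 0.627, -0.0, -0.0]
ft_force: [-0.5, -0.6, -1.3]
grip_width: 0.0135
grasp_force: 59.1
```

Run:
```python
from h import *
o=monitor.get_obs();print(o["clock"],o["eef_pos"],tdeg(o["tool_rot"]),o["grip_width"])
c=snap("w5")
t=vision.camera("top")["color"][:,:,::-1];s=vision.camera("side")["color"][:,:,::-1]
cv2.imwrite("pics/top5.png",t);cv2.imwrite("pics/side5.png",s)
cr=lambda im,u,v,w,h,k:cv2.resize(im[v:v+h,u:u+w],None,fx=k,fy=k,interpolation=cv2.INTER_CUBIC)
cv2.imwrite("pics/m5.png",np.hstack([cr(s,285,125,130,195,3)[:585],cr(c["color"][:,:,::-1],240,0,400,585*400//400 if 0 else 480,1)[:480].copy() if 0 else cv2.copyMakeBorder(c["color"][:480,240:640,::-1],0,105,0,0,cv2.BORDER_CONSTANT)]))
```

```text
10.3 [ 0.5281 -0.1552  0.2242] -12.369363313780243 0.013524990470206586
```

View pics/m5.png

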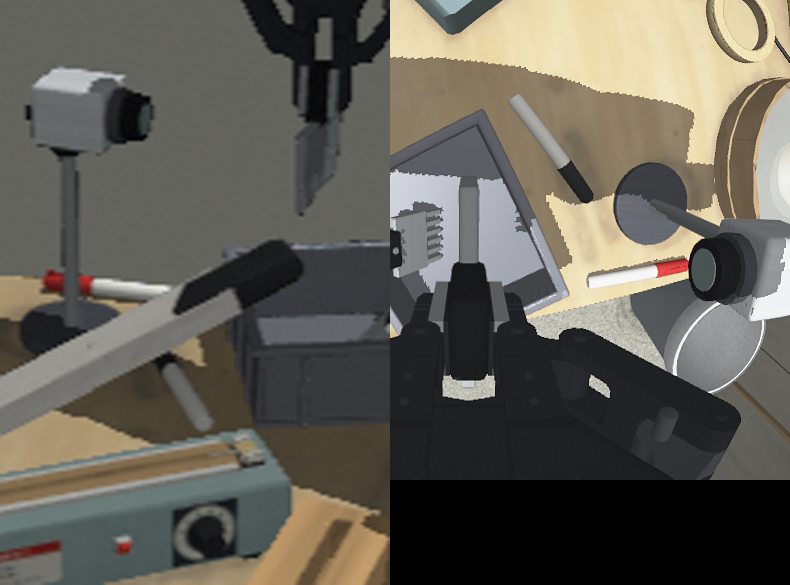

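Comb is hanging straight in front of the lens, lens front at wrist pixel (554,268) and foot at (501,203). The narrow comb is still in the crate.

Run:
```python
from h import *
c=pickle.load(open("w5.pkl","rb"));o=monitor.get_obs();print(o["eef_pos"],tdeg(o["tool_rot"]))
f=watz(c,501,203,.003);l=watz(c,554,268,.2);d=f[:2]-l[:2]
print(f,l,np.linalg.norm(d),np.degrees(np.arctan2(d[1],d[0])))
# post base point and pos on comb: blade +y top edge end in image
print("blade top end",watz(c,318,177,.2+.03+(o["eef_pos"][2]-.2293)))
for yl in (.045,.048,.052):
    Q=R.from_euler("z",tdeg(c["q"])%180 -180 if 0 else tdeg(c["q"]),degrees=True)
    p=np.r_[c["p"][:2],0]+Q.apply([0,yl,0]);p[2]=c["p"][2]-.0293+.03;print(yl,wproj(c,p),wproj(c,p-[0,0,.06]))
```

```text
[ 0.5256 -0.1536  0.2241] -12.289704025424616
[ 0.7207 -0.1939  0.003 ] [ 0.6558 -0.1791  0.2   ] 0.0665013930938082 -12.85646892158746
blade top end [ 0.5384 -0.1035  0.2248]
0.045 [320.4653 196.932 ] [319.7311 178.0121]
0.048 [320.4826 189.1994] [319.7405 172.5216]
0.052 [320.5049 178.8137] [319.7527 165.1742]
```

Request:
move_arm(moves=[[[0.002,0.002,0.004,0,0],[0.002,0.002,0.004,0,0],[0.002,0.002,0.004,0,0],[0.002,0.002,0.004,0,0],[0.002,0.002,0.004,0,0]]])

```text
clock: 11.08
eef_pos: [0.5291, -0.152, 0.23]
tool_rot: [0.779, 0.627, 0.0, 0.0]
ft_force: [0.4, -0.2, -1.5]
grip_width: 0.0132
grasp_force: 59.0
```

Request:
move_arm(moves=[[[0,0,0,0,0],[0,0,0,0,0],[0,0,0,0,0],[0,0,0,0,0],[0,0,0,0,0]]])

```text
clock: 11.7
eef_pos: [0.5291, -0.152, 0.2298]
tool_rot: [0.779, 0.627, -0.0, -0.0]
ft_force: [-0.6, 0.4, -1.4]
grip_width: 0.0133
grasp_force: 59.0
```

Run:
```python
from h import *
o=monitor.get_obs();print(o["clock"],o["eef_pos"],tdeg(o["tool_rot"]),o["joint_vel"])
```

```text
11.7 [ 0.5291 -0.152   0.2298] -12.280897647867409 [ 0.0015 -0.0004  0.0014 -0.0011 -0.0012  0.0008]
```

On target and motionless.

```bash
python3 -c "
from workcell import job
print(job.job_done())"
```

```text
the job is handed in; nothing more can be done
None
```

The worn narrow comb is in the crate, and the wide comb is held still, teeth down and square to the lens, about 13 cm in front of it at lens height. The job was handed in at about 12 s on the robot's clock, and no result came back.

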